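# Snap the end cover into a bearing housing with the cup driver

### The job

Set the black end cover, dome up, square in the mouth of the bearing housing's bore and let go of it; then take the larger cup driver, put its cup over the dome and press straight down on the cover's flange, gently so that the plastic does not crack, until the cover snaps in and its flange lies flush on the housing all round. Push the cover home only with that driver, not with the fingers, then stand the driver upright in its tray again and leave the other things where they are.

Things in the scene. Friction and masses are not known exactly. Their poses are not given: they have to be found in the camera images.
- cover: Black plastic end cover, a turned shape 33 mm high, 45 g, loose on the bench, dome up. Origin: centre of its underside; z up along its axis. From below: tapered snap bead, 44 mm across at the bottom, 50 mm at 5 mm; neck 44 mm across to 12 mm; flange 62 mm across, 12 to 16 mm; upright-sided dome 30 mm across, 16 to 33 mm. The plastic cracks if the driver pushes on it with more than 45 N.
- cover_flange (a point): Point on the cover's axis at the level of its flange's upper side, 16 mm above the cover's origin; the driver's rim bears here round the dome.
- housing: Grey cast bearing housing bolted to an aluminium plate 150 x 130 x 15 mm fixed to the bench. Origin: centre of the plate's underside; z up along the bore. Square flange 95 mm wide to 29 mm height with four bolts, then a round boss 76 to 84 mm across to its flat face at 51 mm. Vertical bore 52 mm across, 17 mm deep, 2 mm bevel at its mouth. Grip the cover by its dome to set it in.
- bore_face (a point): Centre of the bore's mouth, level with the boss's face; z up. Home, the cover's origin is 12 mm below it, the flange on the face. Ten sprung balls stand 2.5 mm into the bore 6.5 mm below the face: the loose cover rests on them, its origin about 8.5 mm below the face. From there pressing takes a force rising to 14 to 20 N, 1 to 2 mm before home; there it snaps and drops onto its seat.
- driver: The larger of two turned aluminium cup drivers standing in the tray, 125 mm high, 0.32 kg. Origin: centre of its open lower rim; z up along its axis. Cup 52 mm across outside, 38 mm inside, 24 mm deep, open below; it goes over the cover's dome and its rim bears on the flange. Above it tapers to a round handle 28 mm across from 36 to 125 mm.
- driver_grip (a point): Point on the larger driver's axis, 85 mm above its rim, where the handle is well gripped.
- small_driver: The smaller cup driver, same 28 mm handle and height, cup 36 mm outside and 24 mm inside: too small to go over the dome. Origin: centre of its lower rim. Not to be used; the two drivers may stand either way round in the tray.
- tray: Shallow open steel tool tray, 280 mm along its x, 150 mm along its y, 18 mm high, walls and floor 3 mm thick, fixed to the bench. Origin: centre of its underside. The drivers stand on its floor.
- bearing: Spare ball bearing, 52 mm across, 15 mm high, loose on the bench. Leave it alone.
- oil_bottle: White bottle with a blue cap, 48 mm across, 125 mm high, standing on the bench. Leave it alone.
- spanner: Steel spanner, 160 mm long, lying on the bench. Leave it alone.

How it is judged:
By the outcome, as a careful person would: the job done as asked, in the order asked, and still so for the second after the job is handed in, with the robot touching nothing.
It also fails if it takes over 64 s, if anything falls off the work surface, if the arm or the gripper's body presses on something with over 40 N, if the wrist force passes 120 N, or if a joint passes its speed limit or range.

### The arm

A 7-joint arm with a two-finger parallel gripper is mounted at the origin on the work surface. World frame = base frame: x ahead of the robot, y to its left, z up, the work surface at z = 0. Lengths are in m, angles in rad, forces in N, time in s.
With the tool pointing down it reaches from about 0.425 to 0.925 m from the base axis. Payload 6.8 kg.
Tool frame: the origin (TCP) lies at the very end of the fingers, on their centre line; the grasp point (between the pads) lies 19 mm behind it; z points along the fingers, y is the line along which they close (so a half turn about z gives the same grasp; the last joint's range is limited). The gripper opens to 85 mm and grips with 20 to 120 N. Pads are 22 mm wide; open, the fingers measure 114 mm over their backs; the gripper's body (76 mm by 85 mm) begins 54 mm behind the grasp point. The pads swing forward as they close: fully open they stand 13 mm farther back than shut.
Start: joints at [-1.256, 0.477, 0.022, 1.555, -0.011, 1.109, -0.083], TCP at [0.277, 0.616, 0.231] pointing down, gripper open.
Joint ranges: [-2.96, 2.96], [-0.34, 2.1], [-1.41, 1.46], [0.24, 2.44], [-1.37, 4.51], [0.17, 1.92], [-2.96, 2.96]. Speed limits (rad/s): [2.39, 2.39, 3.14, 3.14, 3.14, 3.14, 3.14].

### API

Orientations are given as a unit quaternion [w, x, y, z].
In Python, from station import bot gives the robot as it stands.
- The arm moves only by the tool run_rows, called after "Call:" by a JSON object that holds its "api" and its "payload", one argument or row to a line. Schema: {"type":"object","properties":{"ticks":{"type":"string"},"force":{"type":"number"},"only":{"type":"string"},"quiet":{"type":"boolean"},"lines":{"type":"string"}},"required":["ticks"],"additionalProperties":false}. ticks is a string of 1 to 20 rows, parted by a bar, with the numbers parted by commas; each row has 5 numbers: dx, dy, dz in fractions of the full range, 1 being 0.4 m, then a turn about the tool's z in parts of the range, where 1.0 means 360 degrees, then the opening from 0.0 (shut) to 1.0 (fully open); each row shifts and turns the commanded pose from where the row before left it, along the tool's axes as they then stand; what a row does not reach is not made up. A row lasts 1/10 s, in which the tool goes at most 0.05 m and 0.15 rad, less where a joint would pass 70% of its speed; a pose out of reach is approached as far as the arm can. The fingers move at their own pace and stop on an object; force is the grip in N (left out, the last holds). Time passes only in rows, so rows that do not move let the fingers close. The tool returns the time, the measured TCP pose, the force, the opening and the grip force at its end. only (a regular expression) keeps the lines of the reply that match it, lines (a string "A,B") keeps lines A to B, and quiet returns only ok. No shift or turn number may pass 1 either way. Input that does not fit is refused with a message, and nothing moves.
- bot.get_obs(): the state, without advancing time (a new reading comes with each control period).
- bot.read_camera(name): name is "scene" or "side" or "wrist"; returns the picture (420x560x3 uint8, blue, green, red); there is no depth.
- bot.camera_info(name): a dict with "vertical_fov" (degrees; the focal length in pixels is half the picture's height over the tangent of half this angle, whatever the lens; pixels are square), "cx", "cy" (the principal point, pixels), "view" (4x4, takes a point from world to camera coordinates); the wrist camera has in their place "hand_eye" (4x4, takes a point from camera to tool coordinates, whose origin is the TCP and whose axes are the flange's). Camera axes: x right, y up, looking along -z (the intrinsics and any distortion apply to the point x, -y, -z); pixel columns grow to the right and rows downward; lengths in m; the calibration is good to about 2 mm. A picture is of the moment at which its call begins: read the wrist's pose just before it. camera_info takes no time and is no camera call.
- bot.hand_in(): hands the job in; it is judged then, once.
The state is a dict: "t": time; "q": joint angles; "joint_vel": joint speeds; "joint_torque": joint torques, N m; "eef_pos": TCP position; "tool_rot": TCP orientation; "contact_force": force on the tool from outside, world axes, zero at the start; "torque": the same for the moment, N m; "gripper_width": opening from 0.0 (shut) to 1.0 (fully open); "grasp_force": force on a finger pad.
Only numpy, scipy, OpenCV 4.12 (cv2) and the standard library are available. Lean on these libraries where they do the work, as an engineer would, in place of code of your own. Each camera call takes 0.05 s, during which the arm holds its last target. There are 200 camera calls.

## Working session

There is one attempt and no reset: what is moved stays moved. The work goes in short steps, Python scripts to look and compute and a tool call to move; the robot and the scene stay as the last step left them, time stands still between calls to the robot, and variables do not carry over. Pictures are saved under pics/ and viewed, at most 12 in all, crops included, and the job is handed in when it is done.

```bash
ls; mkdir -p pics
```

Run:
```python
from station import bot
import cv2,numpy as np
np.set_printoptions(precision=4,suppress=True)
o=bot.get_obs();print({k:np.round(v,4) for k,v in o.items()})
for n in("scene","side","wrist"):
    im=bot.read_camera(n);cv2.imwrite(f"pics/{n}0.png",im);print(n,bot.camera_info(n))
```

```text
pics
station.py
{'t': np.float64(0.0), 'q': array([-1.2561,  0.4778,  0.0224,  1.5565, -0.0115,  1.1093, -0.0831]), 'joint_vel': array([ 0.0014,  0.0011,  0.0001, -0.001 ,  0.0005, -0.0002,  0.0011]), 'joint_torque': array([ -0.0006, -59.644 ,   1.6075, -28.1208,   0.0125,   0.009 ,
        -0.    ]), 'eef_pos': array([0.2767, 0.615 , 0.2303]), 'tool_rot': array([-0.0001,  0.2098,  0.9777, -0.0009]), 'contact_force': array([-0.4494,  0.0753, -0.4827]), 'torque': array([-0.0449,  0.0464, -0.0101]), 'grasp_force': np.float64(0.0), 'gripper_width': np.float64(1.0003)}
scene {'vertical_fov': 53.31348355778773, 'cx': 277.019755905576, 'cy': 207.2407092697982, 'view': array([[-0.3972,  0.9177, -0.01  ,  0.2271],
       [-0.6567, -0.2766,  0.7016,  0.298 ],
       [ 0.6411,  0.2853,  0.7125, -1.5288],
       [ 0.    ,  0.    ,  0.    ,  1.    ]])}
side {'vertical_fov': 47.525417554539956, 'cx': 277.0868535619443, 'cy': 203.81932157316, 'view': array([[ 0.9113, -0.4117,  0.0052, -0.517 ],
       [ 0.2962,  0.6644,  0.6862, -0.2253],
       [-0.2859, -0.6238,  0.7274, -1.0031],
       [ 0.    ,  0.    ,  0.    ,  1.    ]])}
wrist {'vertical_fov': 65.79531239874633, 'cx': 286.3469314221824, 'cy': 211.78915231154986, 'hand_eye': array([[-0.0005,  0.9487,  0.3161,  0.0823],
       [ 1.    ,  0.0005,  0.0001,  0.0003],
       [-0.    ,  0.3161, -0.9487, -0.1413],
       [ 0.    ,  0.    ,  0.    ,  1.    ]])}
```

View pics/scene0.png

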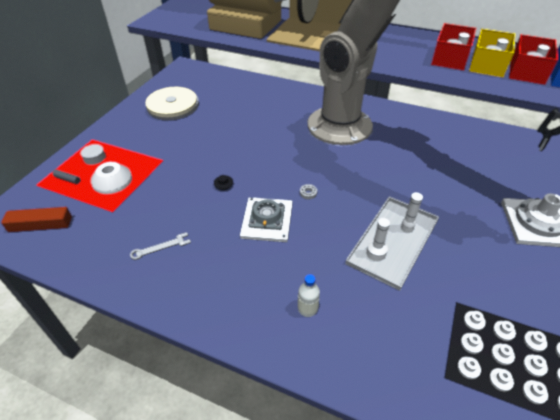

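View pics/side0.png

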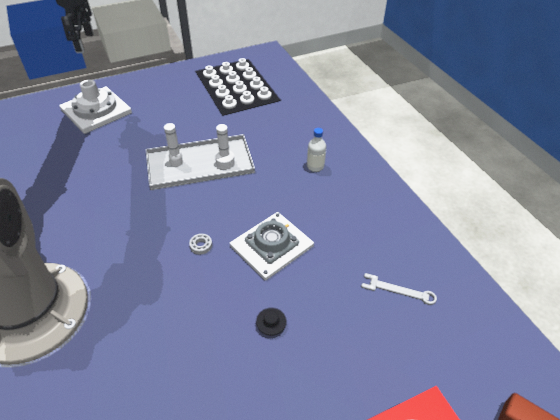

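The scene view shows the cover near (223,181), the bore near (267,209), the larger driver with its top at (383,222) and cup at (377,251), and the small driver with its top at (417,197). In the side view these are the cover (271,318), bore (272,237), large driver top (222,129) and small driver top (170,127).

Create h.py:
```python
import numpy as np,cv2
from station import bot
from scipy.spatial.transform import Rotation as R
np.set_printoptions(precision=4,suppress=True)
def pose(o=None):
    o=o or bot.get_obs();T=np.eye(4)
    q=np.array(o["tool_rot"]);T[:3,:3]=R.from_quat(q[[1,2,3,0]]).as_matrix();T[:3,3]=o["eef_pos"];return T
def view(n,T=None):
    c=bot.camera_info(n)
    return c["view"] if n!="wrist" else np.linalg.inv(T@c["hand_eye"])
def f(n): return 210/np.tan(np.radians(bot.camera_info(n)["vertical_fov"])/2)
def ray(n,uv,T=None):
    c=bot.camera_info(n);V=np.linalg.inv(view(n,T))
    d=np.array([(uv[0]-c["cx"])/f(n),-(uv[1]-c["cy"])/f(n),-1]);d=V[:3,:3]@d
    return V[:3,3],d/np.linalg.norm(d)
def proj(n,p,T=None):
    c=bot.camera_info(n);p=np.atleast_2d(p);q=p@view(n,T)[:3,:3].T+view(n,T)[:3,3]
    return np.c_[c["cx"]-f(n)*q[:,0]/q[:,2],c["cy"]+f(n)*q[:,1]/q[:,2]]
def onz(r,z): return r[0]+r[1]*(z-r[0][2])/r[1][2]
def tri(rs):
    A=sum(np.eye(3)-np.outer(d,d) for o,d in rs);b=sum((np.eye(3)-np.outer(d,d))@o for o,d in rs)
    p=np.linalg.solve(A,b);return p,max(np.linalg.norm(np.cross(p-o,d)) for o,d in rs)
def totool(p): # tool-axis displacement from the present TCP
    T=pose();return T[:3,:3].T@(np.array(p)-T[:3,3])
```

Run:
```python
from h import *
for k,a,b in [("cover",(223,180),(271,318)),("bore",(267,209),(272,237)),("drvtop",(383,222),(222,129)),("smalltop",(417,197),(170,127)),("bottlecap",(310,279),(319,133)),("bearing",(308,190),(201,242)),("drvcup",(377,251),(225,158))]:
    p,e=tri([ray("scene",a),ray("side",b)]);print(k,p,e,np.hypot(*p[:2]),"tool",totool(p))
print(pose())
```

```text
cover [ 0.4486 -0.2341  0.0231] 0.0006829217298071091 0.505994137758813 tool [-0.5051 -0.7037  0.2085]
bore [ 0.5286 -0.0514  0.041 ] 0.002594679171866919 0.5310647976240469 tool [-0.5031 -0.5043  0.1903]
drvtop [0.5302 0.2657 0.1241] 0.0006745518696132904 0.5929964544473403 tool [-0.3744 -0.2146  0.1068]
smalltop [0.41   0.3263 0.1251] 0.0003296538406456086 0.5239858580580841 tool [-0.24   -0.2086  0.1057]
bottlecap [0.7545 0.1572 0.1181] 0.0019563223339404356 0.7706968990923948 tool [-0.6235 -0.2214  0.1128]
bearing [0.3813 0.02   0.0145] 5.3742423450283154e-05 0.38178009127539003 tool [-0.3394 -0.4995  0.2168]
drvcup [0.5335 0.2704 0.0187] 0.0012756517273010857 0.598068965233255 tool [-0.3755 -0.2088  0.2122]
[[-0.9119  0.4104 -0.0005  0.2768]
 [ 0.4104  0.9119 -0.0013  0.6151]
 [-0.0001 -0.0014 -1.      0.2305]
 [ 0.      0.      0.      1.    ]]
```

The rows are not in the units I measure in: shifts go in shares of 0.4 m and turns go in shares of 360 degrees. I convert before sending: -0.036 m / 0.4 = -0.09, -0.021 m / 0.4 = -0.0525.

Call:
{"api": "run_rows", "payload": {
  "ticks": "-0.09,-0.0525,0,0,1 | -0.09,-0.0525,0,0,1 | -0.09,-0.0525,0,0,1 | -0.09,-0.0525,0,0,1 | -0.09,-0.0525,0,0,1 | -0.09,-0.0525,0,0,1 | -0.09,-0.0525,0,0,1 | -0.09,-0.0525,0,0,1 | -0.09,-0.0525,0,0,1 | 0,0,0,0,1 | 0,0,0,0,1"
}}

```text
t: 1.25
eef_pos: [0.4954, 0.3092, 0.2312]
tool_rot: [-0.0, 0.211, 0.977, -0.0]
contact_force: [-0.9, 0.8, 0.6]
gripper_width: 0.998
grasp_force: 0.0
```

Run:
```python
from h import *
T=pose();cv2.imwrite("pics/w1.png",bot.read_camera("wrist"));np.save("w1",T);print(T,bot.get_obs()["t"])
```

```text
[[-0.9108  0.4128 -0.0003  0.4954]
 [ 0.4128  0.9108 -0.0002  0.3092]
 [ 0.0002 -0.0003 -1.      0.2312]
 [ 0.      0.      0.      1.    ]] 1.3
```

Call:
{"api": "run_rows", "payload": {
  "ticks": "-0.035,-0.115,0,0,1 | -0.035,-0.115,0,0,1 | -0.05,-0.11,0,0,1 | -0.05,-0.1,0,0,1 | 0,0,0,0,1 | 0,0,0,0,1"
}}

```text
t: 1.9
eef_pos: [0.4844, 0.1226, 0.2315]
tool_rot: [-0.0, 0.21, 0.978, 0.0]
contact_force: [0.7, 0.8, -0.1]
gripper_width: 1.001
grasp_force: 0.0
```

Run:
```python
from h import *
T=pose();cv2.imwrite("pics/w2.png",bot.read_camera("wrist"));np.save("w2",T);print(T,bot.get_obs()["t"])
```

```text
[[-0.912   0.4102  0.0002  0.4844]
 [ 0.4102  0.912   0.0008  0.1226]
 [ 0.0002  0.0008 -1.      0.2315]
 [ 0.      0.      0.      1.    ]] 1.95
```

Call:
{"api": "run_rows", "payload": {
  "ticks": "-0.05,-0.105,0,0,1 | -0.05,-0.105,0,0,1 | 0,-0.1,0,0,1 | 0,-0.1,0,0,1 | 0,0,0,0,1 | 0,0,0,0,1"
}}

```text
t: 2.55
eef_pos: [0.4543, -0.0426, 0.2314]
tool_rot: [0.0, 0.209, 0.978, 0.0]
contact_force: [-0.4, -0.0, 0.5]
gripper_width: 1.0
grasp_force: 0.0
```

Run:
```python
from h import *
T=pose();cv2.imwrite("pics/w3.png",bot.read_camera("wrist"));np.save("w3",T);print(T,bot.get_obs()["t"])
a=cv2.imread("pics/w1.png");b=cv2.imread("pics/w2.png");c=cv2.imread("pics/w3.png")
m=np.vstack([np.hstack([a,b]),np.hstack([c,c*0])]);cv2.imwrite("pics/m1.png",cv2.resize(m,(800,600),interpolation=cv2.INTER_AREA))
```

```text
[[-0.9126  0.4088  0.0005  0.4543]
 [ 0.4088  0.9126  0.0007 -0.0426]
 [-0.0002  0.0008 -1.      0.2314]
 [ 0.      0.      0.      1.    ]] 2.6
```

View pics/m1.png

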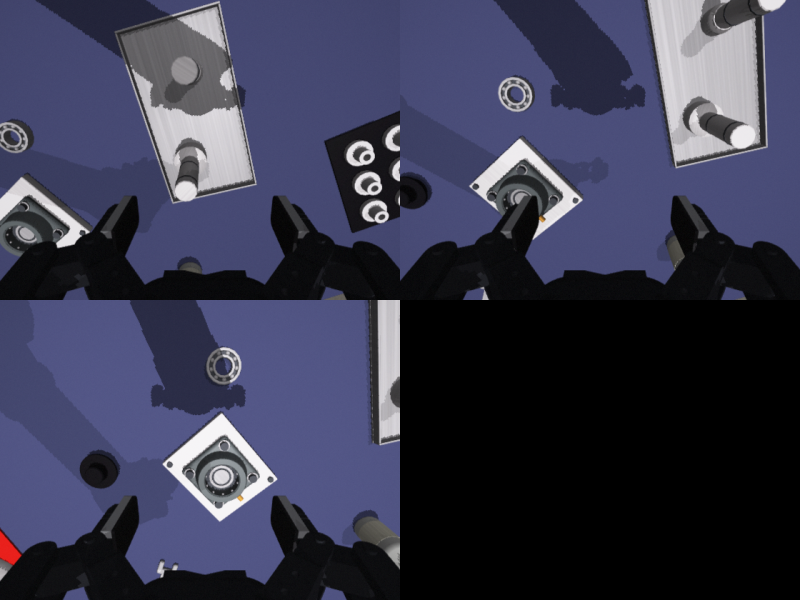

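The upper-left panel (w1) shows the large driver at the bottom, top disc near (260,263) full-res. Lower-left (w3) shows the bore near (310,247) and the cover near (140,238). Next I go over the cover and look from two heights.

Scaled: -0.044 m / 0.4 = -0.11, -0.0195 m / 0.4 = -0.0488.

Call:
{"api": "run_rows", "payload": {
  "ticks": "-0.045,-0.11,0,0,1 | -0.045,-0.11,0,0,1 | -0.045,-0.11,0,0,1 | -0.0488,-0.11,0,0,1 | 0,0,0,0,1 | 0,0,0,0,1"
}}

```text
t: 3.2
eef_pos: [0.4499, -0.2339, 0.231]
tool_rot: [-0.0, 0.209, 0.978, -0.0]
contact_force: [0.3, 1.6, -0.1]
gripper_width: 0.997
grasp_force: 0.0
```

Run:
```python
from h import *
T=pose();cv2.imwrite("pics/w4.png",bot.read_camera("wrist"));np.save("w4",T);print(T,bot.get_obs()["t"])
```

```text
[[-0.9123  0.4095 -0.0004  0.4499]
 [ 0.4095  0.9123  0.     -0.2339]
 [ 0.0004 -0.0001 -1.      0.231 ]
 [ 0.      0.      0.      1.    ]] 3.25
```

Call:
{"api": "run_rows", "payload": {
  "ticks": "0,0,0.1,0,1 | 0,0,0.1,0,1 | 0,0,0.1,0,1 | 0,0,0,0,1 | 0,0,0,0,1"
}}

```text
t: 3.75
eef_pos: [0.4493, -0.2331, 0.1115]
tool_rot: [-0.001, 0.208, 0.978, 0.0]
contact_force: [-0.4, -0.2, 0.3]
gripper_width: 0.999
grasp_force: 0.0
```

Run:
```python
from h import *
T=pose();cv2.imwrite("pics/w5.png",bot.read_camera("wrist"));np.save("w5",T);print(T,bot.get_obs()["t"])
w={i:cv2.imread(f"pics/w{i}.png") for i in (1,2,3,4,5)}
def crop(i,u,v,s=70,out=270):
    M=np.float32([[out/(2*s),0,out/2-u*out/(2*s)],[0,out/(2*s),out/2-v*out/(2*s)]])
    return cv2.warpAffine(w[i],M,(out,out),flags=cv2.INTER_CUBIC)
c=proj("wrist",[0.449,-0.234,0.025],np.load("w4.npy"))[0];d=proj("wrist",[0.449,-0.234,0.025],T)[0]
print(c,d)
g=lambda x:np.clip(x.astype(float)*2.2+20,0,255).astype(np.uint8)
m=np.vstack([np.hstack([g(crop(4,*c)),g(crop(5,*d))]),np.hstack([crop(3,310,247),crop(1,260,245)])]);cv2.imwrite("pics/m2.png",m)
```

```text
[[-0.9131  0.4077 -0.0012  0.4493]
 [ 0.4077  0.9131  0.0008 -0.2331]
 [ 0.0015  0.0003 -1.      0.1115]
 [ 0.      0.      0.      1.    ]] 3.8
[285.7127 182.2508] [284.7254 220.2404]
```

View pics/m2.png

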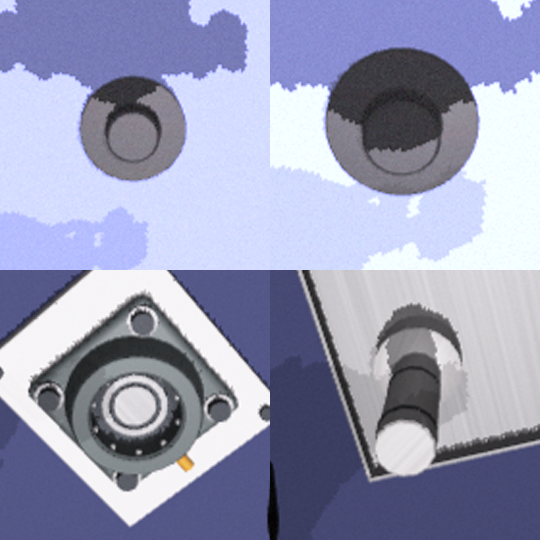

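Top crops show the cover's dome top and flange clearly: w4 dome-top centre at crop (134,137) and w5 at (132.5,135). Bottom crops show the bore at about (136,132) and the driver's top disc at about (134,178).

Run:
```python
from h import *
T4,T5=np.load("w4.npy"),np.load("w5.npy")
px=lambda c,uv:np.array(c)+(np.array(uv)-135)/1.929
r4=ray("wrist",px((285.71,182.25),(134,137)),T4);r5=ray("wrist",px((284.73,220.24),(132.5,135)),T5)
print("dome top",tri([r4,r5]),onz(r4,.033),onz(r5,.033))
f4=ray("wrist",px((285.71,182.25),(133,129)),T4);f5=ray("wrist",px((284.73,220.24),(132.5,121.5)),T5)
print("flange",tri([f4,f5]),onz(f4,.016),onz(f5,.016))
p=(onz(r5,.033)+onz(r4,.033))/2
print(totool([p[0],p[1],.0175]))
T1=np.load("w1.npy")
d=ray("wrist",px((260,245),(136,177.5)),T1);print("driver",tri([d,ray("scene",(383,222)),ray("side",(222,129))]),onz(d,.128))
```

```text
dome top (array([ 0.4517, -0.2361,  0.0157]), np.float64(0.0002184532149453522)) [ 0.4481 -0.2342  0.033 ] [ 0.446  -0.2336  0.033 ]
flange (array([ 0.4491, -0.2353,  0.0068]), np.float64(5.791864525288106e-05)) [ 0.4472 -0.2345  0.016 ] [ 0.4463 -0.2339  0.016 ]
[ 0.0029 -0.0013  0.0951]
driver (array([0.531 , 0.2669, 0.1239]), np.float64(0.0018711705237949776)) [0.5303 0.2697 0.128 ]
```

Scaled: 0.03 m / 0.4 = 0.075, 0.02 m / 0.4 = 0.05.

Call:
{"api": "run_rows", "payload": {
  "ticks": "0.005,-0.0025,0.075,0,1 | 0,0,0.075,0,1 | 0,0,0.05,0,0.6 | 0,0,0.035,0,0.6 | 0,0,0,0,0.6 | 0,0,0,0,0",
  "force": 30
}}

```text
t: 4.4
eef_pos: [0.4476, -0.2352, 0.0186]
tool_rot: [0.001, 0.21, 0.978, -0.0]
contact_force: [0.8, -0.2, 0.8]
gripper_width: 0.446
grasp_force: 0.0
```

Call:
{"api": "run_rows", "payload": {
  "ticks": "0,0,0,0,0 | 0,0,0,0,0 | 0,0,0,0,0 | 0,0,0,0,0"
}}

```text
t: 4.8
eef_pos: [0.4477, -0.2353, 0.0189]
tool_rot: [0.001, 0.21, 0.978, -0.0]
contact_force: [-1.6, 0.7, 6.2]
gripper_width: 0.335
grasp_force: 29.4
```

Call:
{"api": "run_rows", "payload": {
  "ticks": "0,0,-0.075,0,0 | 0,0,-0.1,0,0 | 0,0,-0.1,0,0 | 0,0,0,0,0 | 0,0,0,0,0"
}}

```text
t: 5.3
eef_pos: [0.4473, -0.2349, 0.1288]
tool_rot: [0.002, 0.21, 0.978, 0.0]
contact_force: [-0.4, -0.1, -1.0]
gripper_width: 0.334
grasp_force: 29.9
```

Scaled: 0.037 m / 0.4 = 0.0925, -0.006 m / 0.4 = -0.015.

Call:
{"api": "run_rows", "payload": {
  "ticks": "-0.015,0.0925,0,0,0 | -0.015,0.0925,0,0,0 | -0.015,0.0925,0,0,0 | 0,0,0,0,0 | 0,0,0,0,0"
}}

```text
t: 5.8
eef_pos: [0.5078, -0.1401, 0.1261]
tool_rot: [-0.001, 0.209, 0.978, -0.0]
contact_force: [-0.6, -0.5, -0.8]
gripper_width: 0.335
grasp_force: 29.9
```

Run:
```python
from h import *
T=pose();cv2.imwrite("pics/w6.png",bot.read_camera("wrist"));np.save("w6",T)
```

Call:
{"api": "run_rows", "payload": {
  "ticks": "-0.025,0.075,0,0,0 | -0.025,0.075,0,0,0 | -0.025,0.075,0,0,0 | 0,0,0,0,0 | 0,0,0,0,0"
}}

```text
t: 6.35
eef_pos: [0.5719, -0.0723, 0.1267]
tool_rot: [-0.001, 0.21, 0.978, -0.0]
contact_force: [-0.9, 0.4, -0.6]
gripper_width: 0.335
grasp_force: 29.9
```

Run:
```python
from h import *
T=pose();cv2.imwrite("pics/w7.png",bot.read_camera("wrist"));np.save("w7",T);print(bot.get_obs()["t"])
a=cv2.imread("pics/w6.png")[:300];b=cv2.imread("pics/w7.png")[:300]
cv2.imwrite("pics/m3.png",np.vstack([a,b]))
```

```text
6.4
```

View pics/m3.png

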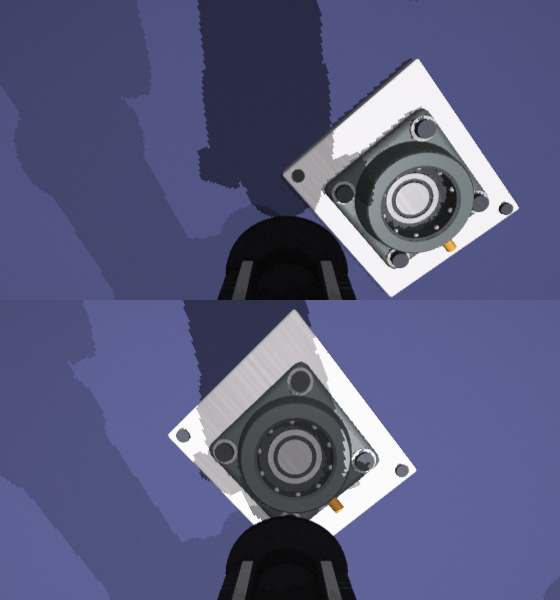

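Top panel (w6): bore mouth at about (414,198). Bottom panel (w7): bore mouth at about (293,158). The held cover's flange arc peaks at rows 215 and 217, near column 288.

Create fit.py:
```python
from h import *
from scipy.optimize import minimize
th=np.linspace(0,2*np.pi,180,endpoint=False)
def grad(i):
    g=cv2.GaussianBlur(cv2.cvtColor(cv2.imread(f"pics/w{i}.png"),cv2.COLOR_BGR2GRAY),(0,0),1.2).astype(np.float32)
    return np.hypot(cv2.Sobel(g,cv2.CV_32F,1,0),cv2.Sobel(g,cv2.CV_32F,0,1))
def ringscore(G,T,c,rs,ang=th,tool=False):
    s=0
    for r,dz in rs:
        P=np.c_[c[0]+r*np.cos(ang),c[1]+r*np.sin(ang),np.full(len(ang),c[2]+dz)]
        if tool:P=P@T[:3,:3].T+T[:3,3]
        uv=proj("wrist",P,T).astype(np.float32)
        v=cv2.remap(G,uv[:,0:1],uv[:,1:2],cv2.INTER_LINEAR);s+=np.minimum(v,80).mean()
    return s
def best(f,x0,h=.006):
    x0=np.array(x0,float);n=len(x0)
    g=np.stack(np.meshgrid(*[np.linspace(-h,h,13)]*n),-1).reshape(-1,n)+x0
    b=g[np.argmax([f(x) for x in g])]
    return minimize(lambda x:-f(x),b,method="Nelder-Mead",options=dict(initial_simplex=b+np.vstack([np.zeros(n),np.eye(n)*.001])))
```

Run:
```python
from fit import *
D={i:(grad(i),np.load(f"w{i}.npy")) for i in (6,7,3)}
for rs in ([(.026,-.002)],[(.028,0)],[(.038,0)],[(.026,-.002),(.038,0)]):
    for S in ((6,),(7,),(6,7),(3,)):
        r=best(lambda x:sum(ringscore(*D[i],[*x,.051],rs) for i in S),[.53,-.052]);print(rs,S,r.x,-r.fun)
r=best(lambda x:sum(ringscore(*D[i],x,[(.026,-.002),(.038,0)]) for i in (6,7)),[.53,-.052,.051]);print("xyz",r.x,-r.fun)
# corner triangulation of plate as height check: bore centre
print(tri([ray("wrist",(414,198),D[6][1]),ray("wrist",(293,158),D[7][1])]))
for i in (6,7):
    a=np.linspace(-1.1,1.1,60)
    r=best(lambda x:ringscore(*D[i],[x[0],x[1],.0],[(.031,0)],a,True),[0,0]);print("cover in tool, flange top at tip plane",r.x,-r.fun)
    r=best(lambda x:ringscore(*D[i],[x[0],x[1],x[2]],[(.031,0)],a,True),[0,0,0]);print(" free z",r.x,-r.fun)
```

```text
[(0.026, -0.002)] (6,) [ 0.5305 -0.049 ] 77.78314208984375
[(0.026, -0.002)] (7,) [ 0.5316 -0.0477] 53.38669204711914Traceback (most recent call last):
  File "<stdin>", line 5, in <module>
  File "fit.py", line 18, in best
    b=g[np.argmax([f(x) for x in g])]
                   ~^^^
  File "<stdin>", line 5, in <lambda>
  File "<stdin>", line 5, in <genexpr>
  File "fit.py", line 12, in ringscore
    uv=proj("wrist",P,T).astype(np.float32)
       ~~~~^^^^^^^^^^^^^
  File "h.py", line 17, in proj
    c=bot.camera_info(n);p=np.atleast_2d(p);q=p@view(n,T)[:3,:3].T+view(n,T)[:3,3]
ValueError: time passes only in moves, steps and waits
```

```bash
sed -i 's/bot\.camera_info(/cinfo(/g; s/^def pose/import functools\n@functools.lru_cache(None)\ndef cinfo(n): return bot.camera_info(n)\ndef pose/' h.py
```

Create a.py:
```python
from fit import *
D={i:(grad(i),np.load(f"w{i}.npy")) for i in (6,7,3)}
for rs in ([(.026,-.002)],[(.028,0)],[(.038,0)]):
    for S in ((6,),(7,),(3,)):
        r=best(lambda x:sum(ringscore(*D[i],[*x,.051],rs) for i in S),[.53,-.052]);print(rs,S,r.x,-r.fun)
r=best(lambda x:sum(ringscore(*D[i],x,[(.026,-.002),(.038,0)]) for i in (6,7)),[.53,-.052,.051]);print("xyz",r.x,-r.fun)
print(tri([ray("wrist",(414,198),D[6][1]),ray("wrist",(293,158),D[7][1])]))
for i in (6,7):
    a=np.linspace(-1.1,1.1,60)
    r=best(lambda x:ringscore(*D[i],[x[0],x[1],.0],[(.031,0)],a,True),[0,0]);print("cover in tool, flange top at tip plane",r.x,-r.fun)
    r=best(lambda x:ringscore(*D[i],[x[0],x[1],x[2]],[(.031,0)],a,True),[0,0,0]);print(" free z",r.x,-r.fun)
```

```bash
python3 a.py
```

```text
[(0.026, -0.002)] (6,) [ 0.5305 -0.049 ] 77.78314208984375
[(0.026, -0.002)] (7,) [ 0.5316 -0.0477] 53.38669204711914
[(0.026, -0.002)] (3,) [ 0.5355 -0.0462] 78.64988708496094
[(0.028, 0)] (6,) [ 0.5315 -0.0483] 79.830078125
[(0.028, 0)] (7,) [ 0.5242 -0.0568] 45.13926696777344
[(0.028, 0)] (3,) [ 0.5309 -0.0477] 78.28587341308594
[(0.038, 0)] (6,) [ 0.5319 -0.0484] 69.94776916503906
[(0.038, 0)] (7,) [ 0.5291 -0.0472] 59.6875114440918
[(0.038, 0)] (3,) [ 0.532  -0.0484] 77.0306167602539
xyz [ 0.5333 -0.0467  0.0476] 247.35305786132812
(array([ 0.5312, -0.0484,  0.0389]), np.float64(0.0009399314781130363))
cover in tool, flange top at tip plane [0.0024 0.0007] 78.53384399414062
 free z [0.0011 0.     0.0037] 78.53929138183594
cover in tool, flange top at tip plane [0.0022 0.0002] 79.44084167480469
 free z [0.001  0.0005 0.0048] 80.0
```

Scaled: 0.03 m / 0.4 = 0.075, 0.0155 m / 0.4 = 0.0388.

Call:
{"api": "run_rows", "payload": {
  "ticks": "0.0375,0.005,0,0,0 | 0.0375,0.005,0,0,0 | 0.0388,0.0038,0,0,0 | 0,0,0.075,0,0 | 0,0,0.03,0,0 | 0,0,0,0,0 | 0,0,0,0,0"
}}

```text
t: 7.1
eef_pos: [0.5334, -0.0487, 0.0855]
tool_rot: [-0.0, 0.211, 0.978, -0.0]
contact_force: [0.3, 0.5, 0.1]
gripper_width: 0.33
grasp_force: 29.9
```

Run:
```python
from fit import *
T=pose();cv2.imwrite("pics/w8.png",bot.read_camera("wrist"));np.save("w8",T)
cv2.imwrite("pics/m4.png",cv2.resize(cv2.imread("pics/w8.png")[60:300,140:440],(750,600),interpolation=cv2.INTER_CUBIC))
G=grad(8)
# tool angle window: boss far side seen above the flange
R0=np.arctan2(T[1,0],T[0,0])
for hw in (.9,1.2):
    a=np.linspace(-hw,hw,80)
    r=best(lambda x:ringscore(G,T,[*x,.051],[(.038,0)],a+R0),[.5315,-.048]);print("boss",r.x,-r.fun)
    r=best(lambda x:ringscore(G,T,[x[0],x[1],.003],[(.031,0)],a,True),[0.001,0]);print("cover tool",r.x,-r.fun,(T@[*r.x,.003,1])[:3])
print(T[:3,3],bot.get_obs()["t"])
```

```text
boss [ 0.5247 -0.0446] 62.62456130981445
cover tool [0.0013 0.0003] 75.3705825805664 [ 0.5323 -0.0479  0.0825]
boss [ 0.5248 -0.0446] 61.9356689453125
cover tool [0.0011 0.0002] 76.28270721435547 [ 0.5324 -0.0481  0.0825]
[ 0.5334 -0.0487  0.0855] 7.15
```

View pics/m4.png

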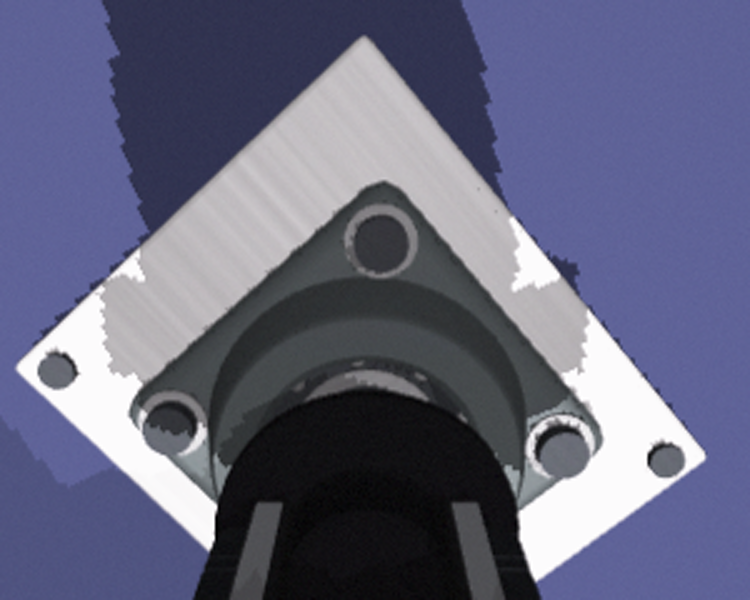

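The crop shows the boss face's far edge peaking at crop (367,318), full-res (286.8,187.2). The flange arc peaks at the same column, so sideways alignment is good.

Run:
```python
from fit import *
T=np.load("w8.npy");G=grad(8);R0=np.arctan2(T[1,0],T[0,0]);a=np.linspace(-1,1,80)
p=onz(ray("wrist",(286.8,187.2),T),.051)-T[:3,0]*.038;print("peak",p)
r=best(lambda x:ringscore(G,T,[*x,.051],[(.038,0)],a+R0),[.5315,-.048],.0028);print("boss",r.x,-r.fun)
a=np.linspace(-.7,.7,80)
r=best(lambda x:ringscore(G,T,[*x,.051],[(.028,0),(.026,-.002)],a+R0),[.5315,-.048],.0028);print("bore",r.x,-r.fun)
p=np.array([.5318,-.0483,.051]);print("err tool",T[:3,:3].T@(p-(T@[.0012,.0002,.003,1])[:3]))
```

```text
peak [ 0.5334 -0.0482  0.051 ]
boss [ 0.5334 -0.0483] 41.90292739868164
bore [ 0.5339 -0.0509] 124.86361694335938
err tool [ 0.0004 -0.0004  0.0315]
```

Scaled: 0.01 m / 0.4 = 0.025, 0.004 m / 0.4 = 0.01.

Call:
{"api": "run_rows", "payload": {
  "ticks": "0,0,0.025,0,0 | 0,0,0.01,0,0 | 0,0,0.0075,0,0 | 0,0,0.005,0,0 | 0,0,0,0,0"
}}

```text
t: 7.65
eef_pos: [0.5333, -0.0475, 0.066]
tool_rot: [-0.0, 0.21, 0.978, -0.0]
contact_force: [-1.4, -0.6, -0.7]
gripper_width: 0.334
grasp_force: 29.9
```

Call:
{"api": "run_rows", "payload": {
  "ticks": "0,0,0.005,0,0 | 0,0,0.0025,0,0 | 0,0,0,0,0"
}}

```text
t: 7.95
eef_pos: [0.5333, -0.0477, 0.0634]
tool_rot: [-0.0, 0.21, 0.978, -0.0]
contact_force: [-1.2, -0.4, 1.8]
gripper_width: 0.333
grasp_force: 30.2
```

Scaled: 0.001 m / 0.4 = 0.0025.

Call:
{"api": "run_rows", "payload": {
  "ticks": "0,0,0.0025,0,0 | 0,0,0,0,0"
}}

```text
t: 8.15
eef_pos: [0.533, -0.0479, 0.0623]
tool_rot: [-0.0, 0.21, 0.978, -0.0]
contact_force: [-1.7, -0.4, 2.0]
gripper_width: 0.338
grasp_force: 30.2
```

Call:
{"api": "run_rows", "payload": {
  "ticks": "0,0,0,0,0.37 | 0,0,0,0,0.42 | 0,0,0,0,0.5 | 0,0,0,0,0.6 | 0,0,0,0,0.6"
}}

```text
t: 8.65
eef_pos: [0.5336, -0.0475, 0.0623]
tool_rot: [0.0, 0.21, 0.978, 0.0]
contact_force: [0.2, 0.2, 0.5]
gripper_width: 0.602
grasp_force: 0.0
```

Call:
{"api": "run_rows", "payload": {
  "ticks": "0,0,-0.05,0,0.6 | 0,0,-0.075,0,0.8 | -0.025,0,-0.05,0,0.8 | -0.075,0,0,0,1 | 0,0,0,0,1 | 0,0,0,0,1"
}}

```text
t: 9.25
eef_pos: [0.5698, -0.0641, 0.132]
tool_rot: [-0.0, 0.21, 0.978, -0.0]
contact_force: [-0.1, 0.1, -0.6]
gripper_width: 1.0
grasp_force: 0.0
```

Run:
```python
from fit import *
T=pose();cv2.imwrite("pics/w9.png",bot.read_camera("wrist"));np.save("w9",T)
uv=proj("wrist",[.533,-.048,.055],T)[0].astype(int);print(uv)
u,v=uv;cv2.imwrite("pics/m5.png",cv2.resize(cv2.imread("pics/w9.png")[max(v-100,0):v+100,u-100:u+100],(600,600),interpolation=cv2.INTER_CUBIC))
```

```text
[285 169]
```

View pics/m5.png

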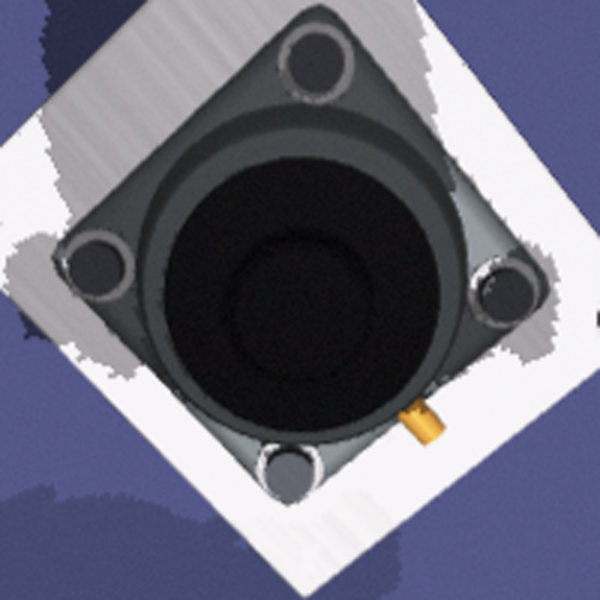

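The cover sits concentric and level in the boss, flange edge even all round. Now to the driver.

Scaled: -0.04 m / 0.4 = -0.1, 0.036 m / 0.4 = 0.09.

Call:
{"api": "run_rows", "payload": {
  "ticks": "0,0,-0.075,0,1 | 0,0,-0.1,0,1 | 0.0525,0.09,0,0,1 | 0.0525,0.09,0,0,1 | 0.0525,0.09,0,0,1 | 0.0525,0.09,0,0,1 | 0.0525,0.09,0,0,1 | 0.0525,0.09,0,0,1 | 0.0525,0.09,0,0,1 | 0.0525,0.09,0,0,1 | 0,0,0,0,1 | 0,0,0,0,1"
}}

```text
t: 10.5
eef_pos: [0.5334, 0.2686, 0.2015]
tool_rot: [-0.001, 0.208, 0.978, -0.001]
contact_force: [-1.6, 0.4, 1.3]
gripper_width: 0.997
grasp_force: 0.0
```

Run:
```python
from fit import *
T=pose();cv2.imwrite("pics/w10.png",bot.read_camera("wrist"));np.save("w10",T);print(T[:3,3])
D={i:(grad(i),np.load(f"w{i}.npy")) for i in (1,2,9,10)}
for i in (1,2,10):
    for r_ in (.014,):
        r=best(lambda x:ringscore(*D[i],[*x,.128],[(r_,0)]),[.531,.268],.008);print("top",i,r.x,-r.fun)
print("xyz",best(lambda x:sum(ringscore(*D[i],x,[(.014,0)]) for i in (1,2,10)),[.531,.268,.126],.006).x)
T9=D[9]
for n,z,rr in (("flange",.0585,.031),("dome",.0755,.015)):
    r=best(lambda x:ringscore(*T9,[*x,z],[(rr,0)]),[.533,-.048],.005);print(n,r.x,-r.fun)
a=np.linspace(0,2*np.pi,60);r=best(lambda x:ringscore(*T9,[*x,.051],[(.038,0)]),[.533,-.048],.004);print("boss",r.x,-r.fun)
i=cv2.imread("pics/w10.png");uv=proj("wrist",[.531,.268,.1],T)[0].astype(int);u,v=uv;print(uv)
v=max(v,100);cv2.imwrite("pics/m6.png",cv2.resize(i[v-100:v+100,u-133:u+133],(800,600),interpolation=cv2.INTER_CUBIC))
```

```text
[0.5334 0.2686 0.2015]
top 1 [0.5307 0.2697] 80.0
top 2 [0.5309 0.2673] 79.80998992919922
top 10 [0.5298 0.2687] 75.9111099243164
xyz [0.5314 0.2682 0.1239]
flange [ 0.5322 -0.048 ] 80.0
dome [ 0.5293 -0.0466] 10.268352508544922
boss [ 0.5339 -0.0488] 57.38511276245117
[284 211]
```

View pics/m6.png

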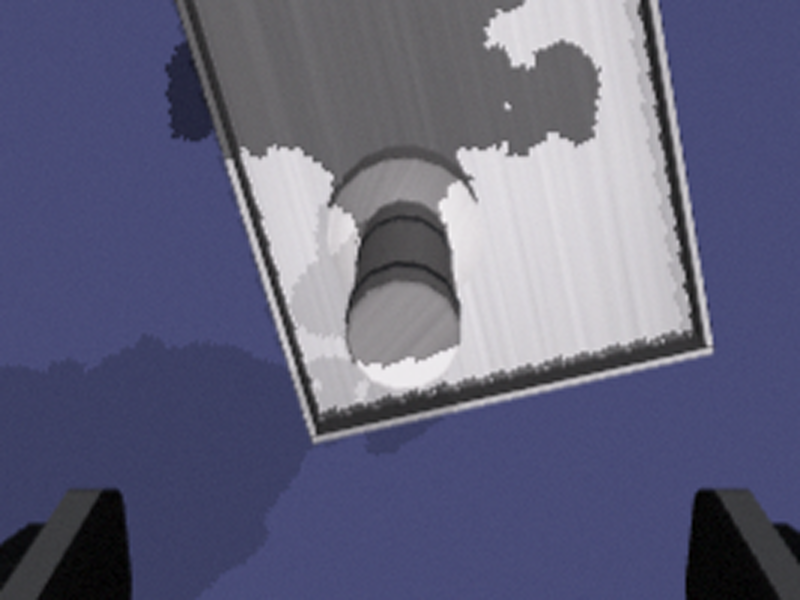

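The crop shows the driver with the wider cup (about 147 px across against 113 px for the nearer handle top at crop (403,333)), which matches 52 mm and so the larger one. It stands upright and clear of the tray walls.

Scaled: 0.04 m / 0.4 = 0.1, 0.03 m / 0.4 = 0.075.

Call:
{"api": "run_rows", "payload": {
  "ticks": "0.0063,-0.0025,0.075,0,1 | 0,0,0.1,0,1 | 0,0,0.1,0,0.7 | 0,0,0.0563,0,0.6 | 0,0,0,0,0.5 | 0,0,0,0,0.5",
  "force": 100
}}

```text
t: 11.15
eef_pos: [0.5327, 0.2662, 0.0703]
tool_rot: [0.0, 0.211, 0.978, -0.0]
contact_force: [0.6, -0.3, 0.7]
gripper_width: 0.499
grasp_force: 0.0
```

Call:
{"api": "run_rows", "payload": {
  "ticks": "0,0,0,0,0 | 0,0,0,0,0 | 0,0,0,0,0 | 0,0,0,0,0 | 0,0,0,0,0"
}}

```text
t: 11.65
eef_pos: [0.5335, 0.2675, 0.0719]
tool_rot: [0.001, 0.21, 0.978, 0.001]
contact_force: [-0.6, -2.5, 7.2]
gripper_width: 0.307
grasp_force: 97.9
```

Call:
{"api": "run_rows", "payload": {
  "ticks": "0,0,-0.025,0,0 | 0,0,-0.075,0,0 | 0,0,-0.1,0,0 | 0,0,-0.1,0,0 | 0,0,0,0,0 | 0,0,0,0,0"
}}

```text
t: 12.25
eef_pos: [0.5323, 0.2682, 0.1911]
tool_rot: [0.001, 0.21, 0.978, 0.001]
contact_force: [-0.1, 0.3, -4.4]
gripper_width: 0.301
grasp_force: 98.8
```

Scaled: -0.036 m / 0.4 = -0.09, -0.0165 m / 0.4 = -0.0413.

Call:
{"api": "run_rows", "payload": {
  "ticks": "-0.0413,-0.09,0,0,0 | -0.0413,-0.09,0,0,0 | -0.0413,-0.09,0,0,0 | -0.0413,-0.09,0,0,0 | -0.0413,-0.09,0,0,0 | -0.0413,-0.09,0,0,0 | -0.0413,-0.09,0,0,0 | -0.0413,-0.09,0,0,0 | 0,0,0,0,0 | 0,0,0,0,0 | 0,0,0,0,0"
}}

```text
t: 13.35
eef_pos: [0.5337, -0.0477, 0.1888]
tool_rot: [-0.001, 0.209, 0.978, 0.0]
contact_force: [0.9, 0.6, -3.5]
gripper_width: 0.31
grasp_force: 99.0
```

Run:
```python
from fit import *
T=pose();cv2.imwrite("pics/w11.png",bot.read_camera("wrist"));np.save("w11",T);print(T)
G=grad(11)
for hw in (.8,1.2):
    a=np.linspace(-hw,hw,80)
    r=best(lambda x:ringscore(G,T,[x[0],x[1],.069],[(.026,0)],a,True),[0.002,0],.007);print("rim tool",r.x,-r.fun,(T@[*r.x,.069,1])[:3])
    R0=np.arctan2(T[1,0],T[0,0]);
    r=best(lambda x:ringscore(G,T,[*x,.0585],[(.031,0)],a+R0),[.5322,-.048],.005);print("flange",r.x,-r.fun)
cv2.imwrite("pics/m7.png",cv2.resize(cv2.imread("pics/w11.png")[60:300,140:440],(750,600),interpolation=cv2.INTER_CUBIC))
```

```text
[[-0.9126  0.4088 -0.0021  0.5337]
 [ 0.4088  0.9126  0.0005 -0.0477]
 [ 0.0021 -0.0004 -1.      0.1888]
 [ 0.      0.      0.      1.    ]]
rim tool [-0.005  -0.0012] 80.0 [ 0.5377 -0.0508  0.1198]
flange [ 0.5314 -0.0488] 80.0
rim tool [ 0.0021 -0.0002] 79.00028991699219 [ 0.5316 -0.047   0.1198]
flange [ 0.5314 -0.048 ] 80.0
```

View pics/m7.png

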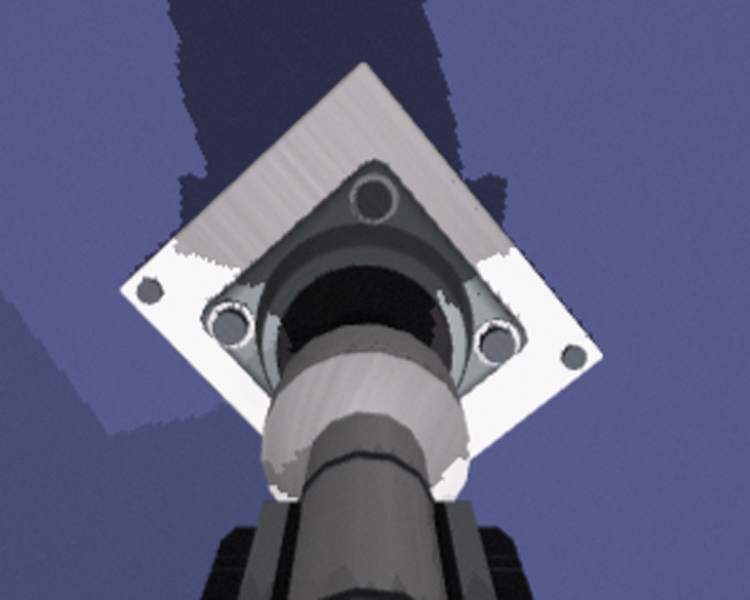

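The driver's cup hangs straight, centred over the dome in the view (cup centre column about 366, flange about 365). Descending.

Scaled: 0.02 m / 0.4 = 0.05, -0.0008 m / 0.4 = -0.002.

Call:
{"api": "run_rows", "payload": {
  "ticks": "0,-0.002,0.05,0,0 | 0,0,0.04,0,0 | 0,0,0.01,0,0 | 0,0,0.01,0,0 | 0,0,0.01,0,0 | 0,0,0,0,0 | 0,0,0,0,0"
}}

```text
t: 14.1
eef_pos: [0.5344, -0.0498, 0.1422]
tool_rot: [0.0, 0.21, 0.978, 0.0]
contact_force: [-0.6, -1.0, -2.8]
gripper_width: 0.304
grasp_force: 99.0
```

Call:
{"api": "run_rows", "payload": {
  "ticks": "0,0,0.01,0,0 | 0,0,0.005,0,0 | 0,0,0,0,0 | 0,0,0,0,0"
}}

```text
t: 14.5
eef_pos: [0.534, -0.0499, 0.1357]
tool_rot: [-0.0, 0.21, 0.978, -0.0]
contact_force: [-0.8, 0.7, -3.5]
gripper_width: 0.306
grasp_force: 99.0
```

Scaled: 0.003 m / 0.4 = 0.0075, 0.002 m / 0.4 = 0.005.

Call:
{"api": "run_rows", "payload": {
  "ticks": "0,0,0.0075,0,0 | 0,0,0.005,0,0 | 0,0,0.0025,0,0 | 0,0,0,0,0"
}}

```text
t: 14.9
eef_pos: [0.5339, -0.0498, 0.1295]
tool_rot: [-0.0, 0.21, 0.978, -0.0]
contact_force: [0.3, -0.1, -3.4]
gripper_width: 0.303
grasp_force: 99.0
```

Call:
{"api": "run_rows", "payload": {
  "ticks": "0,0,0.0025,0,0 | 0,0,0.0013,0,0 | 0,0,0,0,0"
}}

```text
t: 15.2
eef_pos: [0.534, -0.0498, 0.1282]
tool_rot: [-0.0, 0.21, 0.978, 0.0]
contact_force: [-0.7, 0.4, -4.3]
gripper_width: 0.306
grasp_force: 99.0
```

Call:
{"api": "run_rows", "payload": {
  "ticks": "0,0,0.0013,0,0 | 0,0,0.0013,0,0 | 0,0,0,0,0"
}}

```text
t: 15.5
eef_pos: [0.5342, -0.0498, 0.1274]
tool_rot: [0.0, 0.21, 0.978, 0.0]
contact_force: [0.1, -0.2, -1.1]
gripper_width: 0.303
grasp_force: 99.0
```

Contact is starting (weight partly relieved). Pressing in half-millimetre steps.

Scaled: 0.0005 m / 0.4 = 0.0013.

Call:
{"api": "run_rows", "payload": {
  "ticks": "0,0,0.0013,0,0 | 0,0,0.0013,0,0 | 0,0,0,0,0"
}}

```text
t: 15.8
eef_pos: [0.5344, -0.0499, 0.1268]
tool_rot: [0.0, 0.21, 0.978, 0.0]
contact_force: [-2.1, 0.5, 3.9]
gripper_width: 0.302
grasp_force: 99.3
```

Call:
{"api": "run_rows", "payload": {
  "ticks": "0,0,0.0013,0,0 | 0,0,0.0013,0,0 | 0,0,0,0,0"
}}

```text
t: 16.1
eef_pos: [0.5346, -0.05, 0.1263]
tool_rot: [0.0, 0.21, 0.978, 0.0]
contact_force: [-2.8, 0.0, 9.8]
gripper_width: 0.307
grasp_force: 100.0
```

Call:
{"api": "run_rows", "payload": {
  "ticks": "0,0,0.0013,0,0 | 0,0,0,0,0"
}}

```text
t: 16.3
eef_pos: [0.5347, -0.05, 0.1261]
tool_rot: [0.001, 0.21, 0.978, 0.0]
contact_force: [-4.4, -1.2, 12.1]
gripper_width: 0.302
grasp_force: 100.3
```

The rows are not in the units I measure in: shifts go in shares of 0.4 m and turns go in shares of 360 degrees. I convert before sending: 0.0005 m / 0.4 = 0.0013.

Call:
{"api": "run_rows", "payload": {
  "ticks": "0,0,0.0013,0,0 | 0,0,0,0,0"
}}

```text
t: 16.5
eef_pos: [0.5348, -0.05, 0.1256]
tool_rot: [0.001, 0.21, 0.978, 0.0]
contact_force: [-3.6, -1.4, 10.9]
gripper_width: 0.305
grasp_force: 100.6
```

Call:
{"api": "run_rows", "payload": {
  "ticks": "0,0,0.0013,0,0 | 0,0,0,0,0"
}}

```text
t: 16.7
eef_pos: [0.5348, -0.0501, 0.1252]
tool_rot: [0.001, 0.21, 0.978, 0.0]
contact_force: [-3.4, -0.9, 12.2]
gripper_width: 0.302
grasp_force: 100.6
```

Call:
{"api": "run_rows", "payload": {
  "ticks": "0,0,0.0013,0,0 | 0,0,0,0,0"
}}

```text
t: 16.9
eef_pos: [0.5346, -0.0499, 0.1243]
tool_rot: [0.001, 0.21, 0.978, 0.0]
contact_force: [-1.6, -0.7, 5.9]
gripper_width: 0.304
grasp_force: 100.6
```

Scaled: 0.0005 m / 0.4 = 0.0013.

Call:
{"api": "run_rows", "payload": {
  "ticks": "0,0,0.0013,0,0 | 0,0,0,0,0"
}}

```text
t: 17.1
eef_pos: [0.5345, -0.0499, 0.1238]
tool_rot: [0.0, 0.21, 0.978, 0.0]
contact_force: [-5.0, -0.5, 10.7]
gripper_width: 0.303
grasp_force: 100.7
```

Call:
{"api": "run_rows", "payload": {
  "ticks": "0,0,0.0013,0,0 | 0,0,0,0,0"
}}

```text
t: 17.3
eef_pos: [0.5346, -0.05, 0.1238]
tool_rot: [0.0, 0.21, 0.978, 0.0]
contact_force: [-5.9, 0.6, 15.3]
gripper_width: 0.305
grasp_force: 100.9
```

Call:
{"api": "run_rows", "payload": {
  "ticks": "0,0,0.0013,0,0 | 0,0,0,0,0"
}}

```text
t: 17.5
eef_pos: [0.5347, -0.05, 0.1238]
tool_rot: [0.001, 0.21, 0.978, 0.001]
contact_force: [-6.8, 0.1, 20.2]
gripper_width: 0.304
grasp_force: 101.1
```

Scaled: 0.04 m / 0.4 = 0.1, -0.034 m / 0.4 = -0.085.

Call:
{"api": "run_rows", "payload": {
  "ticks": "0,0,-0.01,0,0 | 0,0,-0.025,0,0 | 0,0,-0.05,0,0 | 0,0,-0.085,0,0 | 0,0.1,0,0,0 | 0,0.1,0,0,0 | 0,0,0,0,0 | 0,0,0,0,0"
}}

```text
t: 18.3
eef_pos: [0.5668, 0.0244, 0.1895]
tool_rot: [-0.0, 0.208, 0.978, -0.0]
contact_force: [0.4, -0.1, -3.2]
gripper_width: 0.301
grasp_force: 99.4
```

Run:
```python
from fit import *
T=pose();cv2.imwrite("pics/w12.png",bot.read_camera("wrist"));np.save("w12",T);print(T[:3,3])
s=bot.read_camera("side");G=grad(12)
th2=th
for z in (.051,.053,.055,.057,.0585):
    r=best(lambda x:ringscore(G,T,[*x,z],[(.031,0)]),[.532,-.048],.004);print(z,r.x,-r.fun)
uv=proj("wrist",[.532,-.048,.055],T)[0].astype(int);u,v=uv;print(uv)
u=np.clip(u,70,490);v=np.clip(v,70,350)
a=cv2.resize(cv2.imread("pics/w12.png")[v-70:v+70,u-70:u+70],(400,400),interpolation=cv2.INTER_CUBIC)
u,v=proj("side",[.532,-.048,.055])[0].astype(int)
b=cv2.resize(s[v-35:v+35,u-35:u+35],(400,400),interpolation=cv2.INTER_CUBIC);cv2.imwrite("pics/m8.png",np.hstack([a,b]))
```

```text
[0.5668 0.0244 0.1895]
0.051 [ 0.5313 -0.048 ] 80.0
0.053 [ 0.5313 -0.0473] 80.0
0.055 [ 0.5313 -0.0467] 80.0
0.057 [ 0.5313 -0.0467] 80.0
0.0585 [ 0.5313 -0.046 ] 80.0
[195 199]
```

View pics/m8.png

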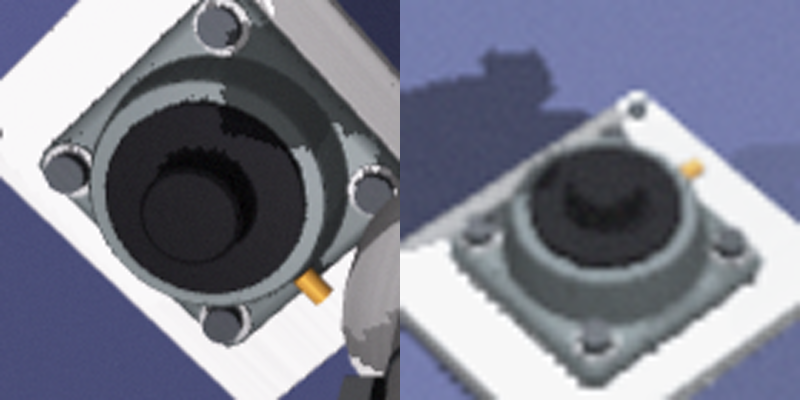

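Both crops show the cover centred with the flange down on the boss face, no gap visible. Returning the driver.

Scaled: 0.04 m / 0.4 = 0.1, 0.0347 m / 0.4 = 0.0868.

Call:
{"api": "run_rows", "payload": {
  "ticks": "0.0545,0.0868,0,0,0 | 0.0545,0.0868,0,0,0 | 0.0545,0.0868,0,0,0 | 0.0545,0.0868,0,0,0 | 0.0545,0.0868,0,0,0 | 0.0545,0.0868,0,0,0 | 0,0,0,0,0 | 0,0,0,0,0 | 0,0,0.1,0,0 | 0,0,0.1,0,0 | 0,0,0.05,0,0 | 0,0,0.025,0,0 | 0,0,0.0075,0,0 | 0,0,0,0,0 | 0,0,0,0,0"
}}

```text
t: 19.9
eef_pos: [0.5342, 0.2667, 0.0782]
tool_rot: [0.001, 0.21, 0.978, 0.001]
contact_force: [-0.0, 0.2, -3.1]
gripper_width: 0.309
grasp_force: 99.7
```

Scaled: 0.0015 m / 0.4 = 0.0038, 0.001 m / 0.4 = 0.0025.

Call:
{"api": "run_rows", "payload": {
  "ticks": "0,0,0.0038,0,0 | 0,0,0.0025,0,0 | 0,0,0,0,0"
}}

```text
t: 20.2
eef_pos: [0.5331, 0.2669, 0.0745]
tool_rot: [0.0, 0.21, 0.978, 0.0]
contact_force: [0.1, 0.2, -3.8]
gripper_width: 0.306
grasp_force: 99.7
```

Call:
{"api": "run_rows", "payload": {
  "ticks": "0,0,0.0025,0,0 | 0,0,0.0013,0,0 | 0,0,0,0,0"
}}

```text
t: 20.5
eef_pos: [0.5329, 0.2667, 0.0727]
tool_rot: [-0.0, 0.21, 0.978, -0.0]
contact_force: [0.9, -0.1, -2.6]
gripper_width: 0.303
grasp_force: 99.7
```

Scaled: 0.0005 m / 0.4 = 0.0013.

Call:
{"api": "run_rows", "payload": {
  "ticks": "0,0,0.0013,0,0 | 0,0,0.0013,0,0 | 0,0,0,0,0"
}}

```text
t: 20.8
eef_pos: [0.5331, 0.2667, 0.072]
tool_rot: [-0.0, 0.21, 0.978, 0.0]
contact_force: [-0.3, -0.4, -0.4]
gripper_width: 0.304
grasp_force: 99.7
```

Call:
{"api": "run_rows", "payload": {
  "ticks": "0,0,0.0013,0,0 | 0,0,0,0,0"
}}

```text
t: 21.0
eef_pos: [0.5332, 0.2666, 0.0719]
tool_rot: [-0.0, 0.21, 0.978, 0.0]
contact_force: [-3.0, -0.7, 5.5]
gripper_width: 0.305
grasp_force: 99.9
```

Standing on the tray floor. Release gradually and withdraw.

Call:
{"api": "run_rows", "payload": {
  "ticks": "0,0,0,0,0.34 | 0,0,0,0,0.4 | 0,0,0,0,0.5 | 0,0,0,0,0.7 | 0,0,0,0,0.9 | 0,0,0,0,0.9",
  "force": 20
}}

```text
t: 21.6
eef_pos: [0.5331, 0.2667, 0.0713]
tool_rot: [0.0, 0.21, 0.978, 0.0]
contact_force: [0.2, -0.2, 0.6]
gripper_width: 0.898
grasp_force: 0.0
```

Call:
{"api": "run_rows", "payload": {
  "ticks": "0,0,-0.05,0,1 | 0,0,-0.1,0,1 | 0,0,-0.1,0,1 | 0,0,-0.1,0,1 | 0.1,0.05,0,0,1 | 0.1,0.05,0,0,1 | 0,0,0,0,1 | 0,0,0,0,1"
}}

```text
t: 22.4
eef_pos: [0.4755, 0.3371, 0.2112]
tool_rot: [-0.0, 0.208, 0.978, 0.0]
contact_force: [0.1, -0.4, -0.1]
gripper_width: 1.002
grasp_force: 0.0
```

Run:
```python
from fit import *
a=bot.read_camera("scene");b=bot.read_camera("side")
m=np.hstack([cv2.resize(a[150:330,200:450],(400,288)),cv2.resize(b[110:290,130:380],(400,288))]);cv2.imwrite("pics/m9.png",m)
```

```text
(no output)
```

View pics/m9.png

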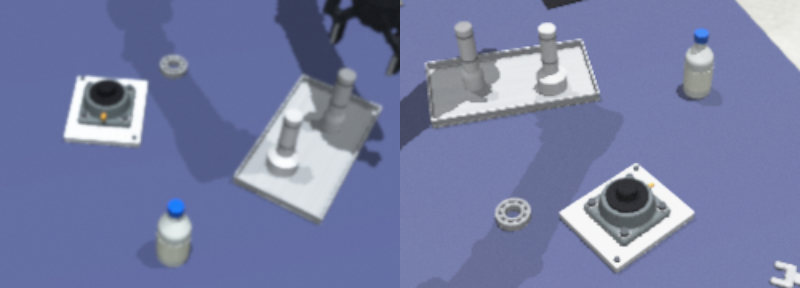

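Both drivers stand upright in the tray, the cover is seated in the housing, and everything else is in place.

```bash
python3 -c "
from station import bot
print(bot.hand_in())"
```

```text
the job is handed in; nothing more can be done
None
```

The cover is snapped home, pressed only with the larger driver at about 23 N at most, and its flange looks flush in the images. The driver stands upright in its tray again, nothing else was moved, and the job is handed in at about 22.5 s.

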